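# Reset the tripped breaker in the bench power box

## Robot

A 6-joint arm with a two-finger parallel gripper is mounted at the origin on a cart in front of the work surface, level with it; the furniture and walls round the work are solid. World frame = base frame: x ahead of the robot, y to its left, z up, the work surface at z = 0. Lengths are in mm, angles in rad, forces in N, time in s.
With the tool pointing down it reaches from about 300 to 775 mm from the base axis. Payload 14.6 kg.
Tool frame: the origin (TCP) lies on the mounting face of the last link; the fingertips stand 199 mm ahead of it and the grasp point (between the pads) lies 180 mm ahead of it; z points along the fingers, y is the line along which they close (so a half turn about z gives the same grasp; the last joint's range is limited). The gripper opens to 94 mm and grips with 3 to 60 N. Pads are 16 mm wide; open, the fingers measure 119 mm over their backs; the gripper's body (75 mm by 177 mm) begins 78 mm behind the grasp point.
Start: joints at [1.07, 0.3, 1.521, -0, 1.321, -0.067], TCP at [231.174, 499.049, 404.646] pointing down, gripper open.
Joint ranges: [-3.03, 3.03], [-0.79, 2.21], [0.23, 2.52], [-1.04, 4.18], [0, 3.07], [-2.55, 2.55]. Speed limits (rad/s): [2.22, 2.22, 2.57, 3.14, 3.14, 3.14].

## Interface

Orientations are given as [roll, pitch, yaw] about the fixed x, y, z axes, in that order (R = Rz(yaw) Ry(pitch) Rx(roll)).
In Python, from cell import manip gives the robot as it stands. The module is installed in compiled form; this text tells all that it offers.
- The arm moves only by the shell command python3 -m creep 'ROWS' [FORCE]. ROWS is a JSON object of lists of equal length, an entry for each row: "slide": the shift along the world's x, y, z in cm, a list of three; "turn": the turn about the world's z in rad; "claw": the opening, from 0 (shut) to 1 (fully open). A call has 1 to 8 rows; each row shifts and turns the commanded pose from where the row before left it; what a row does not reach is not made up. A row lasts 1/8 s, in which the tool goes at most 62.5 mm and 10.7 degrees, less where a joint would pass 70% of its speed; a pose out of reach is approached as far as the arm can. A call with a gripper value outside its range is refused whole. The fingers move at their own pace and stop on an object; FORCE is the grip in N (left out, the last holds). Time passes only in rows, so rows that do not move let the fingers close. It gives the time, the measured TCP pose, the force, the opening and the grip force at its end, in the units of the state.
- manip.read_state(): the state, without advancing time (a new reading comes with each control period).
- manip.camera(name): name is "side" or "top" or "wrist"; returns (picture, depth): 400x640x3 uint8, red, green, blue; 400x640 float32, mm along the optical axis (not along the pixel's ray), 0 where there is no reading.
- manip.calibration(name): a dict with "intrinsics" (3x3 intrinsics, pixels), "pose" (4x4, takes a point from camera to world coordinates). Camera axes: x right, y up, looking along -z (the intrinsics and any distortion apply to the point x, -y, -z); pixel columns grow to the right and rows downward; lengths in mm; the calibration is good to about 2 mm. A picture is of the moment at which its call begins: read the wrist's pose just before it. calibration takes no time and is no camera call; for the wrist camera it gives the pose at the moment of the call.
- manip.sign_off(): hands the job in; it is judged then, once.
Trained networks look in the newest picture that a camera, given by its name, has taken for a name from the list of things; names that differ only in an ending like _2 or _b are one class to them, and where a whole thing is asked for, a point or a joint stands for the part that bears it (a point fixed in the world has none). Each returns a list of dicts, best first, with "score" (0 to 1); they miss things now and then, are a little off and sometimes report something else, mostly with a low value. They report only what shows in the picture. A call takes as long as a camera call.
- manip.cut_out(query, camera): "mask" (400x640 bool, what is visible of it) and "position" ([column, row] in pixels, amid what is visible of it).
The state is a dict: "clock": time; "joints": joint angles; "qd": joint speeds; "effort": joint torques, N m; "eef_pos": TCP position; "eef_rot": TCP orientation; "wrist_force": force on the tool from outside, world axes, zero at the start; "moment": the same for the moment, N m; "finger_gap": finger opening in mm; "finger_force": force on a finger pad.
Only numpy, scipy, OpenCV 4.12 (cv2) and the standard library are available. Lean on these libraries where they do the work, as an engineer would, in place of code of your own. Each camera call takes 0.05 s, during which the arm holds its last target. There are 200 camera calls.

## Task

One breaker in the bench power box has tripped. With the fingertips, press the ribbed pad at the front edge of the smoked hood fully in once and let go, so that its push-push latch pops the hood open by itself; keep off the box for a good second to see that the hood stays fully open, then push the one lever that leans towards the robot over to the back like its two neighbours. Nothing is to be gripped, lifted or hit hard: do not push the hood back down, leave the tools, tape and mug alone, and finish with the hood standing open and all three levers on.

Things in the scene. Friction and masses are not known exactly. Their poses are not given: they have to be found in the camera images.
- power_box: Workshop power box, grey with yellow ends and a dark top plate 80 mm above the bench, fixed. 190 mm deep (x), 264 mm wide (y; 314 mm over the end bars); two blue capped outlets stand out of its front to x = -133 mm. Origin: centre of its underside, on the bench; own x points from its front (robot side) to its back, y to its left, z up. A smoked hood covers three breakers in mid top.
- cover (a joint): Hood angle in rad: 0 shut and latched, about 1.95 fully open (upright, leaning back behind its hinge), negative while pressed in (stop at -0.05). Once the press is released a spring swings it open in about 1 s, pushing up to 4 N on anything in its way, and keeps it open. Pressing it shut would latch it again. It cannot be pried open.
- cover_hinge (a point): Middle of the hood's hinge, which runs along the box's y: at x = +70 mm, y = 0 of the box, 84 mm above the bench. The hood is 144 mm wide (y), its free front edge is 126 mm from the hinge, its flat top 118 mm above the bench when shut; open, it stands up to 100 mm above this point and behind it.
- press_pad (a point): Centre of the top of the ribbed pale pad in the middle of the hood's front edge, 22 mm (x) by 50 mm (y); when shut at x = -42 mm, y = 0 of the box, 120 mm above the bench. Pressed straight down about 5 mm to the stop, with about 4.5 N, it frees the push-push latch; under 4 mm it does not. Moves with the hood.
- lever_a (a joint): Angle of the lever of breaker a in rad: about +0.5 on (leaning to the box's back), about -0.5 off or tripped (leaning to its front, the robot's side). Sprung over its middle: pushed beyond 0 it snaps over and stays; about 3 N at its top moves it. A green stripe on it shows upward when on, a red one when off. One of the three is off at the start; they stand in any order from left to right.
- lever_a_tip (a point): Middle of the top end of breaker a's dark blue lever, a flat toggle 27 mm wide (box y), 6 mm thick, 20 mm from pivot to this point. Pivot at x = +8 mm of the box, 83 mm above the bench; this point is about 100 mm above the bench, 10 mm before or behind the pivot. The white breaker bodies below are 87 mm, a thin kerb round them 89 mm above the bench. Levers are 36 mm apart along y (+36, 0, -36 mm).
- lever_b (a joint): Angle of the lever of breaker b in rad: about +0.5 on (leaning to the box's back), about -0.5 off or tripped (leaning to its front, the robot's side). Sprung over its middle: pushed beyond 0 it snaps over and stays; about 3 N at its top moves it. A green stripe on it shows upward when on, a red one when off. One of the three is off at the start; they stand in any order from left to right.
- lever_b_tip (a point): Middle of the top end of breaker b's dark blue lever, a flat toggle 27 mm wide (box y), 6 mm thick, 20 mm from pivot to this point. Pivot at x = +8 mm of the box, 83 mm above the bench; this point is about 100 mm above the bench, 10 mm before or behind the pivot. The white breaker bodies below are 87 mm, a thin kerb round them 89 mm above the bench. Levers are 36 mm apart along y (+36, 0, -36 mm).
- lever_c (a joint): Angle of the lever of breaker c in rad: about +0.5 on (leaning to the box's back), about -0.5 off or tripped (leaning to its front, the robot's side). Sprung over its middle: pushed beyond 0 it snaps over and stays; about 3 N at its top moves it. A green stripe on it shows upward when on, a red one when off. One of the three is off at the start; they stand in any order from left to right.
- lever_c_tip (a point): Middle of the top end of breaker c's dark blue lever, a flat toggle 27 mm wide (box y), 6 mm thick, 20 mm from pivot to this point. Pivot at x = +8 mm of the box, 83 mm above the bench; this point is about 100 mm above the bench, 10 mm before or behind the pivot. The white breaker bodies below are 87 mm, a thin kerb round them 89 mm above the bench. Levers are 36 mm apart along y (+36, 0, -36 mm).
- driver_red: Bystander, loose: red-handled screwdriver, 246 mm long, handle 32 mm thick, lying on the bench to the left of the power box. Origin on its underside.
- spanner_10: Bystander, loose: small bright steel spanner, 160 mm long, 27 mm wide, lying on the bench to the left of the power box. Origin on its underside.
- pliers: Bystander, loose: red-handled pliers, 162 mm long, lying on the bench at the far left. Origin on its underside.
- flat_file: Bystander, loose: flat file with a wooden handle, 315 mm long, lying on the bench to the right of the power box. Origin on its underside.
- tape_1: Bystander, loose: roll of cream tape lying flat, 104 mm across, 25 mm high, behind the power box. Origin on its underside.
- mug_1: Bystander, loose: white mug, 82 mm across, 91 mm high, standing on the bench to the left of the power box. Origin on its underside.

How it is judged:
By the outcome, as a careful person would: the job done as asked, in the order asked, and still so for the second after the job is handed in, with the robot touching nothing.
It also fails if it takes over 38 s, if anything falls off the work surface, if the arm or the gripper's body presses on something with over 40 N, if the wrist force passes 120 N, or if a joint passes its speed limit or range.

## Working session

There is one attempt and no reset: what is moved stays moved. The work goes in short steps, Python scripts to look and compute and a shell command to move; the robot and the scene stay as the last step left them, time stands still between calls to the robot, and variables do not carry over. Pictures are saved under pics/ and viewed, at most 10 in all, crops included, and the job is handed in when it is done.

```bash
mkdir -p pics; cat > h.py <<'E'
import numpy as np, cv2
from cell import manip
def world(cam, depth, cal, pts):
    K=np.array(cal["intrinsics"]);T=np.array(cal["pose"]);out=[]
    for c,r in pts:
        c=int(round(c));r=int(round(r))
        p=depth[max(r-1,0):r+2,max(c-1,0):c+2];p=p[p>0];d=np.median(p) if p.size else np.nan
        out.append((T@[(c-K[0,2])/K[0,0]*d,-(r-K[1,2])/K[1,1]*d,-d,1])[:3])
    return np.array(out)
def maskpts(mask,depth,cal):
    K=np.array(cal["intrinsics"]);T=np.array(cal["pose"])
    r,c=np.nonzero(mask&(depth>0));d=depth[r,c]
    P=np.stack([(c-K[0,2])/K[0,0]*d,-(r-K[1,2])/K[1,1]*d,-d,np.ones_like(d)])
    return (T@P)[:3].T
E
python3 - <<'E'
from h import *
np.set_printoptions(precision=1,suppress=True)
for cam in ["top","side"]:
    im,d=manip.camera(cam);cal=manip.calibration(cam);print(cam,{k:v for k,v in cal.items() if k!='intrinsics'})
    cv2.imwrite(f"pics/{cam}0.png",im[:,:,::-1])
    for q in ["power_box","press_pad","cover","lever_a_tip"]:
        for x in manip.cut_out(q,cam)[:3]:
            P=maskpts(x["mask"],d,cal)
            print(q,round(x["score"],2),x["position"],world(cam,d,cal,[x["position"]])[0],np.median(P,0) if len(P) else None, x["mask"].sum())
print(manip.read_state())
E
```

```text
top {'pose': array([[   0. ,    1. ,   -0.1,  493. ],
       [  -1. ,    0. ,    0. ,   20.1],
       [   0. ,    0.1,    1. , 1248.5],
       [   0. ,    0. ,    0. ,    1. ]])}
power_box 0.94 [372.4, 206.6] [ 569.5 -161.8  118.8] [ 563.5 -162.2   82.5] 5661
press_pad 0.83 [372.6, 201.4] [ 588.4 -164.9  118.2] [ 585.8 -161.5  119.1] 1845
cover 0.89 [371.5, 202.6] [ 582.  -161.8  118.1] [ 585.2 -161.5  119. ] 1904
side {'pose': array([[  -1. ,    0.1,   -0.2,  243. ],
       [  -0.3,   -0.6,    0.8, 1243.9],
       [  -0. ,    0.8,    0.6, 1014.5],
       [   0. ,    0. ,    0. ,    1. ]])}
power_box 0.91 [345.8, 196.8] [553.8 -91.5  79.4] [552.  -89.6  77. ] 4206
press_pad 0.76 [341.5, 179.1] [ 578.4 -136.3  116.1] [ 581.3 -136.9  114.8] 1240
cover 0.6 [339.6, 180.2] [ 583.4 -129.7  115.5] [ 581.9 -136.5  114.7] 1270
lever_a_tip 0.34 [341.6, 177.5] [ 579.8 -141.9  116.3] [ 580.5 -137.3  114.9] 1210
{'clock': 0.5, 'joints': array([ 1.1,  0.3,  1.5, -0. ,  1.3, -0.1]), 'qd': array([-0., -0., -0., -0.,  0.,  0.]), 'effort': array([ -0. , -53.1, -35.3,   0.1,   0. ,  -0. ]), 'eef_pos': array([231.2, 499. , 404.6]), 'eef_rot': array([-3.1,  0. ,  2.7]), 'wrist_force': array([0.3, 0.4, 0.3]), 'moment': array([0.1, 0. , 0. ]), 'finger_force': 0.0, 'finger_gap': 93.76189239099811}
```

```bash
python3 - <<'E'
from h import *
np.set_printoptions(precision=3,suppress=True)
im,d=manip.camera("top");cal=manip.calibration("top")
m=manip.cut_out("cover","top")[0]["mask"]
P=maskpts(m,d,cal);P=P[(P[:,2]>112)&(P[:,2]<124)]
print("cover rect",cv2.minAreaRect(P[:,:2].astype(np.float32)))
b=manip.cut_out("power_box","top")[0]["mask"]
Q=maskpts(b|m,d,cal);Q=Q[(Q[:,2]>70)]
print("box rect",cv2.minAreaRect(Q[:,:2].astype(np.float32)))
print(manip.read_state()["eef_rot"])
c=im[130:290,270:470]
cv2.imwrite("pics/topcrop.png",cv2.resize(c,(750,600),interpolation=cv2.INTER_CUBIC)[:,:,::-1])
E
```

```text
cover rect ((586.6723022460938, -163.45919799804688), (144.4322052001953, 122.4625244140625), 85.70533752441406)
box rect ((560.334716796875, -152.47935485839844), (283.1127624511719, 220.9734344482422), 84.88681030273438)
[-3.142 -0.     2.708]
```

View pics/topcrop.png

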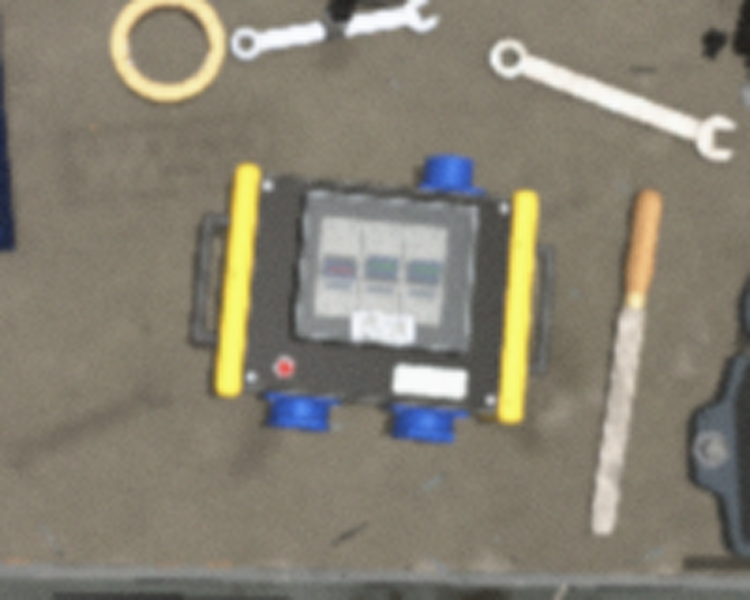

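View pics/side0.png

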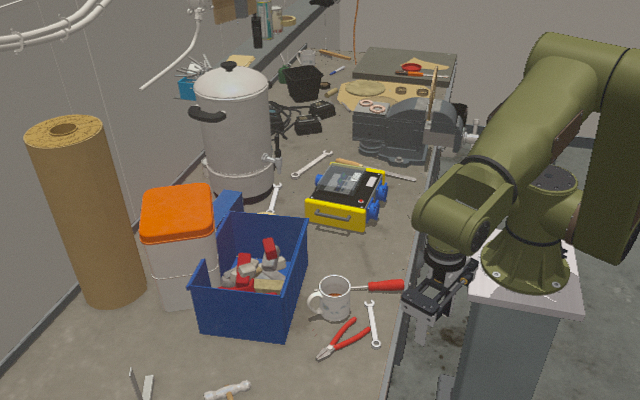

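The side view shows the box on the clear bench at about (345,197), with the mug and tools away from the route. The top crop shows the hood shut, the pale pad at crop (383,327), and the left (+y) lever red while the other two are green. Box yaw comes out at about -0.075 rad, with its origin near (580,-163) and the pad near (538,-160).

```bash
python3 -m creep '{"slide":[[2.2,-4.7,0],[2.2,-4.7,0],[2.2,-4.7,0],[2.2,-4.7,0],[2.2,-4.7,0],[2.2,-4.7,0],[2.2,-4.7,0],[2.2,-4.7,0]],"turn":[0.12,0.12,0.12,0,0,0,0,0],"claw":[0,0,0,0,0,0,0,0]}' 20
python3 -m creep '{"slide":[[2.0,-4.7,0],[2.0,-4.7,0],[2.0,-4.7,0],[2.0,-4.7,0],[2.0,-4.7,0],[1.5,-4.7,0],[0,0,0],[0,0,0]],"turn":[0,0,0,0,0,0,0,0],"claw":[0,0,0,0,0,0,0,0]}'
python3 - <<'E'
from h import *
np.set_printoptions(precision=3,suppress=True)
s=manip.read_state();print(s["clock"],s["eef_pos"],s["eef_rot"],s["finger_gap"],s["wrist_force"],s["joints"])
im,d=manip.camera("wrist");cal=manip.calibration("wrist")
cv2.imwrite("pics/w1.png",im[:,:,::-1])
for q in ["press_pad","cover","lever_a_tip","lever_a"]:
    for x in manip.cut_out(q,"wrist")[:3]:
        P=maskpts(x["mask"],d,cal)
        print(q,round(x["score"],2),x["position"],world(0,d,cal,[x["position"]])[0],np.median(P,0),cv2.minAreaRect(P[(P[:,2]>110)&(P[:,2]<125)][:,:2].astype(np.float32)))
E
```

```text
clock: 1.65
eef_pos: [407.5, 121.4, 404.9]
eef_rot: [3.141, 0.001, 3.068]
wrist_force: [0.3, 0.9, -0.5]
finger_gap: 17.6
finger_force: 0.0
clock: 2.65
eef_pos: [522.0, -158.6, 404.5]
eef_rot: [3.141, -0.0, 3.068]
wrist_force: [-0.6, -0.6, -0.5]
finger_gap: 0.1
finger_force: 0.0
2.65 [ 522.017 -158.583  404.479] [ 3.141 -0.     3.068] 0.1459761991114814 [-0.645 -0.578 -0.507] [-0.362  0.29   1.534  0.     1.318 -1.859]
press_pad 0.61 [320.5, 230.7] [ 545.195 -161.413  122.682] [ 548.249 -159.074  119.366] ((580.1322021484375, -162.56756591796875), (144.076904296875, 111.5649185180664), 85.66839599609375)
press_pad 0.5 [125.4, 176.9] [ 501.76  -395.029   11.531] [ 502.92  -395.922   11.371] ((0.0, 0.0), (0.0, 0.0), 0.0)
press_pad 0.17 [637.8, 15.1] [370.26  186.352  12.952] [368.991 187.194  10.372] ((0.0, 0.0), (0.0, 0.0), 0.0)
cover 0.76 [322.7, 232.1] [ 546.021 -158.798  123.489] [ 548.26  -158.437  119.374] ((563.3485717773438, -161.3678436279297), (144.2389678955078, 77.87284088134766), 85.89884185791016)
```

View pics/w1.png

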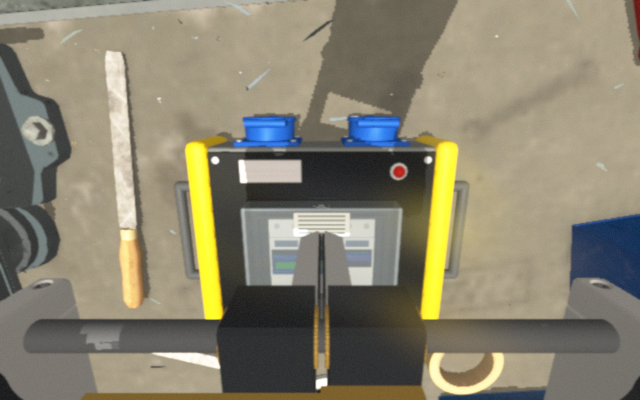

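The wrist view shows the ribbed pad at about x 294-349, y 213-235, just ahead of the closed fingers, and the gripper square to the box. I'll project the pad pixels to world positions.

```bash
python3 - <<'E'
from h import *
np.set_printoptions(precision=1,suppress=True)
im,d=manip.camera("wrist");cal=manip.calibration("wrist")
g=im.astype(int).sum(2)
print(world(0,d,cal,[(296,223),(346,223),(300,215),(342,215),(300,233),(342,233),(280,209),(370,209)]))
m=np.zeros(g.shape,bool);m[205:245,285:360]=g[205:245,285:360]>500
P=maskpts(m,d,cal);P=P[(P[:,2]>114)&(P[:,2]<126)];print(len(P),P.min(0),P.max(0),P.mean(0))
E
```

```text
[[ 536.7 -182.3  122. ]
 [ 539.8 -138.1  122.1]
 [ 529.4 -178.1  122.3]
 [ 532.1 -141.2  122.2]
 [ 546.2 -179.6  122.5]
 [ 548.8 -142.2  122.7]
 [ 523.6 -195.5  119.2]
 [ 529.4 -116.   118.9]]
1755 [ 526.6 -194.2  117.4] [ 561.5 -126.2  124.5] [ 540.6 -159.8  121.2]
```

```bash
python3 -m creep '{"slide":[[0.8,-0.1,-2],[0.75,0,-2.5],[0,0,-2.5],[0,0,-0.6],[0,0,-0.5],[0,0,-0.2],[0,0,0]],"turn":[0,0,0,0,0,0,0],"claw":[0,0,0,0,0,0,0]}'
python3 -m creep '{"slide":[[0,0,-0.4],[0,0,-0.3],[0,0,-0.2],[0,0,0]],"turn":[0,0,0,0],"claw":[0,0,0,0]}'
```

```text
clock: 3.82
eef_pos: [537.7, -160.0, 322.1]
eef_rot: [-3.141, 0.001, 3.068]
wrist_force: [0.4, 0.1, 0.1]
finger_gap: 0.2
finger_force: 0.0
clock: 4.32
eef_pos: [537.4, -160.0, 313.9]
eef_rot: [-3.141, -0.0, 3.068]
wrist_force: [-9.9, 1.5, 15.4]
finger_gap: 0.4
finger_force: 7.9
```

The pad is at its stop (15 N, tips at 115 mm). Next I let go, moving up and back.

```bash
python3 -m creep '{"slide":[[-1,0,2.5],[-5,0,3.5],[-5,0,3],[-5,0,0],[0,0,0],[0,0,0],[0,0,0],[0,0,0]],"turn":[0,0,0,0,0,0,0,0],"claw":[0,0,0,0,0,0,0,0]}'
python3 -m creep '{"slide":[[0,0,0],[0,0,0],[0,0,0],[0,0,0],[0,0,0],[0,0,0],[0,0,0],[0,0,0]],"turn":[0,0,0,0,0,0,0,0],"claw":[0,0,0,0,0,0,0,0]}'
python3 - <<'E'
from h import *
np.set_printoptions(precision=1,suppress=True)
im,d=manip.camera("wrist");cal=manip.calibration("wrist")
im2,d2=manip.camera("top");cal2=manip.calibration("top")
t=cv2.resize(im2[130:290,270:470],(500,400),interpolation=cv2.INTER_CUBIC)
cv2.imwrite("pics/o1.png",np.hstack([cv2.resize(t,(300,240)),cv2.resize(im,(500,312))[:240]])[:,:,::-1]) 
cv2.imwrite("pics/o2.png",im[:,:,::-1])
for cam,D,C in (("wrist",d,cal),("top",d2,cal2)):
  for q in ["lever_a_tip","cover"]:
    for x in manip.cut_out(q,cam)[:4]:
        P=maskpts(x["mask"],D,C)
        print(cam,q,round(x["score"],2),x["position"],np.median(P,0),P.max(0))
E
```

```text
clock: 5.32
eef_pos: [378.3, -160.0, 402.3]
eef_rot: [3.141, -0.001, 3.068]
wrist_force: [0.9, 0.1, 0.1]
finger_gap: 0.7
finger_force: 0.0
clock: 6.32
eef_pos: [377.7, -159.9, 402.7]
eef_rot: [3.142, 0.0, 3.068]
wrist_force: [-0.2, -0.1, 0.4]
finger_gap: 0.3
finger_force: 0.0
top lever_a_tip 0.52 [371.4, 197.6] [ 593.1 -164.4   95. ] [ 600.  -150.2  105.2]
top cover 0.72 [361.1, 198.9] [ 589.  -127.1   96.2] [ 596.7 -113.6  103.5]
top cover 0.65 [379.7, 167.8] [ 696.1 -171.5  124.4] [777.9 -96.7 204. ]
```

View pics/o1.png

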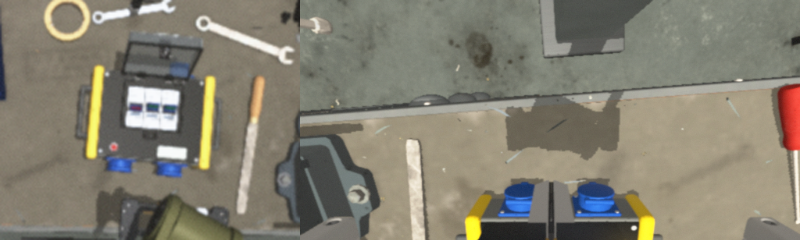

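View pics/o2.png

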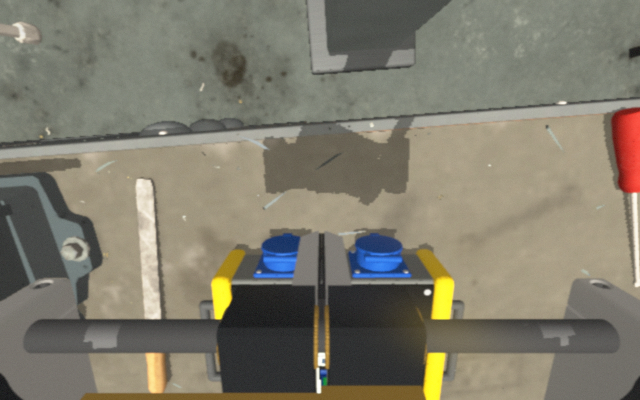

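The hood stands open at the back of the box in the top view (about (165,55) in the left half). The left lever, near (136,107), looks purple-red. I'll confirm both numerically.

```bash
cat > chk.py <<'E'
from h import *
import sys
np.set_printoptions(precision=2,suppress=True)
im,d=manip.camera("top");cal=manip.calibration("top")
H,W=d.shape;P=np.full((H*W,3),np.nan);ok=(d>0).ravel()
P[ok]=maskpts(np.ones_like(d,bool),d,cal)
O=np.array([579.7,-163]);a=-.075;X=np.array([np.cos(a),np.sin(a)]);Y=np.array([-X[1],X[0]])
b=np.stack([(P[:,:2]-O)@X,(P[:,:2]-O)@Y,P[:,2]],1);rgb=im.reshape(-1,3).astype(int)
for n,y in (("L",36),("M",0),("R",-36)):
    s=(abs(b[:,1]-y)<10)&(abs(b[:,0]-8)<20)&(b[:,2]>91)&(b[:,2]<112)
    c=rgb[s];dk=c.sum(1)<330
    print(n,s.sum(),b[s].mean(0),b[s][dk].mean(0),"R-G max",np.sort(c[:,0]-c[:,1])[-3:],"G-R max",np.sort(c[:,1]-c[:,0])[-3:])
s=(abs(b[:,1])<60)&(b[:,0]>60)&(b[:,0]<150)&(b[:,2]>125)&(b[:,2]<200)
print("hood",s.sum(),"angle",np.median(np.pi-np.arctan2(b[s,2]-84,b[s,0]-70)),b[s].max(0))
cv2.imwrite(f"pics/{sys.argv[1]}.png",cv2.resize(im[150:260,310:440],(780,594),interpolation=cv2.INTER_CUBIC)[450-450:594][:,:,::-1])
E
python3 chk.py c1
```

```text
L 21 [ 4.19 34.85 98.15] [ 4.51 35.24 97.99] R-G max [49 50 58] G-R max [-5  4  7]
M 29 [13.52 -1.02 97.52] [12.28  0.4  95.63] R-G max [-8 -7 -4] G-R max [41 42 43]
R 29 [ 13.57 -35.56  97.05] [ 12.61 -34.65  95.74] R-G max [-7 -7 -6] G-R max [42 43 43]
hood 525 angle 2.1441854598831447 [149.33  59.69 199.98]
```

View pics/c1.png

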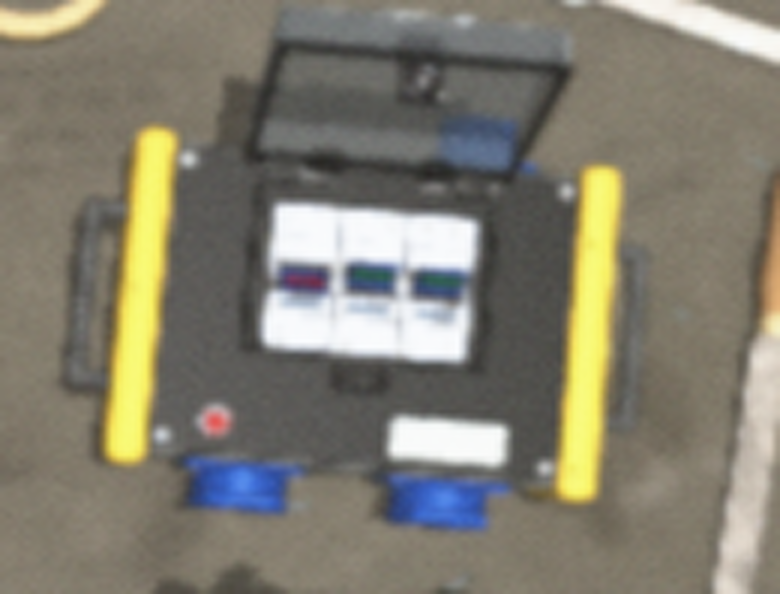

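The left lever is off (red, leaning to the front), the other two are green, and the hood is open. I'll hold a further second clear of the box, then approach in front of the left lever.

```bash
python3 -m creep '{"slide":[[0,0,0],[0,0,0],[0,0,0],[0,0,0],[0,0,0],[0,0,0],[0,0,0],[0,0,0]],"turn":[0,0,0,0,0,0,0,0],"claw":[0,0,0,0,0,0,0,0]}'
python3 -m creep '{"slide":[[4.3,0.9,0],[4.3,0.9,0],[4.3,0.9,0],[4.4,0.8,-1],[0,0,-3.5],[0,0,-3],[0,0,0],[0,0,0]],"turn":[0,0,0,0,0,0,0,0],"claw":[0,0,0,0,0,0,0,0]}'
python3 -m creep '{"slide":[[0,0,-1.5],[0,0,-1],[0,0,-0.7],[0,0,-0.3],[0,0,0]],"turn":[0,0,0,0,0],"claw":[0,0,0,0,0]}'
```

```text
clock: 7.68
eef_pos: [377.7, -159.9, 402.7]
eef_rot: [3.142, 0.0, 3.068]
wrist_force: [0.4, -0.7, -0.7]
finger_gap: 0.4
finger_force: 0.0
clock: 8.68
eef_pos: [550.9, -125.1, 329.0]
eef_rot: [-3.141, 0.002, 3.068]
wrist_force: [0.7, -0.6, 0.1]
finger_gap: 0.6
finger_force: 0.0
clock: 9.3
eef_pos: [550.7, -125.0, 292.6]
eef_rot: [3.142, -0.0, 3.068]
wrist_force: [0.7, -0.2, 0.1]
finger_gap: -0.0
finger_force: 0.0
```

```bash
python3 -m creep '{"slide":[[0.8,-0.06,0],[0.6,-0.05,0],[0.5,-0.04,0],[0.5,-0.04,0],[0.4,-0.03,0],[0.3,-0.02,0],[0,0,0]],"turn":[0,0,0,0,0,0,0],"claw":[0,0,0,0,0,0,0]}'
python3 -m creep '{"slide":[[0.3,-0.02,0],[0,0,0]],"turn":[0,0],"claw":[0,0]}'
```

```text
clock: 10.18
eef_pos: [581.9, -127.3, 292.6]
eef_rot: [-3.142, 0.0, 3.068]
wrist_force: [-0.3, 0.4, 0.3]
finger_gap: 0.5
finger_force: 0.0
clock: 10.42
eef_pos: [584.6, -127.6, 292.4]
eef_rot: [3.141, -0.001, 3.068]
wrist_force: [-2.9, -0.2, 0.2]
finger_gap: 0.5
finger_force: 1.7
```

```bash
python3 -m creep '{"slide":[[-1.5,0.1,0],[-1,0.1,3],[0,0,5],[-3,0,3],[-5.5,0,0],[-5.5,0,0],[-3,0,0],[0,0,0]],"turn":[0,0,0,0,0,0,0,0],"claw":[0,0,0,0,0,0,0,0]}'
python3 chk.py c2
```

```text
clock: 11.42
eef_pos: [388.5, -125.5, 403.3]
eef_rot: [-3.141, 0.002, 3.067]
wrist_force: [0.5, -0.6, -0.1]
finger_gap: 0.4
finger_force: 0.0
L 28 [11.6  35.29 97.67] [12.4  36.77 96.89] R-G max [-8 -7 -1] G-R max [42 42 44]
M 31 [13.83 -0.81 97.4 ] [12.18  0.65 96.17] R-G max [-6 -3 -2] G-R max [41 43 44]
R 27 [ 13.53 -36.87  97.33] [ 12.43 -35.88  96.01] R-G max [-7 -3 -2] G-R max [42 43 43]
hood 508 angle 2.1489062925691993 [149.75  59.97 199.94]
```

View pics/c2.png

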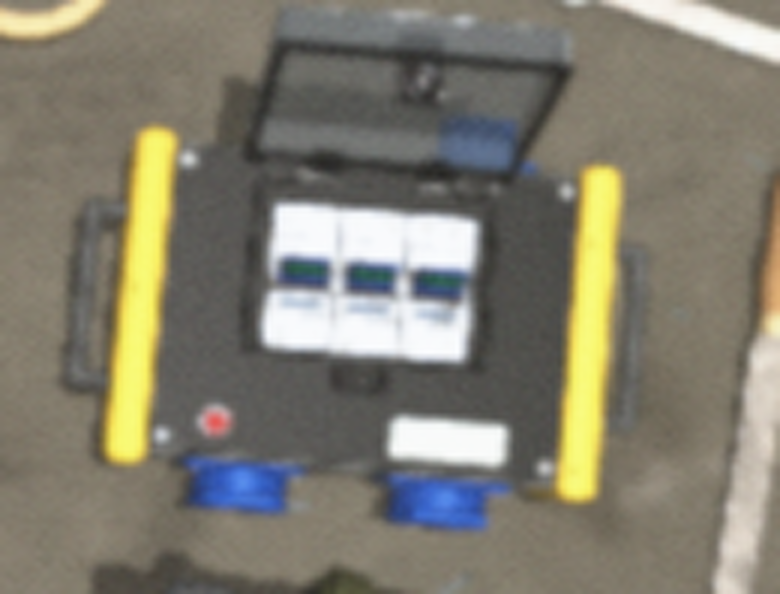

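All three levers now show green at about y=275 in the crop, in line with each other, and the hood stands open unchanged.

```bash
python3 -c "from cell import manip; print(manip.sign_off())"
```

```text
the job is handed in; nothing more can be done
None
```

The job is handed in: one press popped the hood open and it stayed open, I pushed the tripped left lever to on, and all three levers show green, with the arm clear of the box at about 11.5 s.

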